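Return the check-weighed vials to their racks

TASK

Four sealed vials, one of each size, were pulled for check-weighing and now stand loose on the bench; each of the four white racks is short of one. Put every sealed vial back in the empty pocket of the rack that holds vials of its own size, upright and standing flat on the pocket floor, handling the glass gently (no tipping or dropping). Leave the open vials standing where they are, and do not push the racks about.

Things in the scene. Friction and masses are not known exactly. Their poses are not given: they have to be found in the camera images.
- vial_6: the smallest sealed vial standing loose: upright amber glass bottle, body 22 mm in diameter up to 24 mm from its base, then a shoulder and neck, closed by a crimped aluminium cap 20 mm in diameter with a small dark dot; 40 mm tall over all, about 16 g. Origin: centre of its underside, z along its axis; it is round, so its yaw means nothing
- vial_20: the second smallest sealed vial standing loose: upright amber glass bottle, body 30 mm in diameter up to 38 mm from its base, then a shoulder and neck, closed by a crimped aluminium cap 20 mm in diameter with a small dark dot; 55 mm tall over all, about 40 g. Origin: centre of its underside, z along its axis; it is round, so its yaw means nothing
- vial_50: the second largest sealed vial standing loose: upright amber glass bottle, body 40 mm in diameter up to 55 mm from its base, then a shoulder and neck, closed by a crimped aluminium cap 20 mm in diameter with a small dark dot; 73 mm tall over all, about 100 g. Origin: centre of its underside, z along its axis; it is round, so its yaw means nothing
- vial_100: the largest sealed vial standing loose: upright amber glass bottle, body 47 mm in diameter up to 81 mm from its base, then a shoulder and neck, closed by a crimped aluminium cap 20 mm in diameter with a small dark dot; 100 mm tall over all, about 180 g. Origin: centre of its underside, z along its axis; it is round, so its yaw means nothing
- rack_6: loose white block rack, 176 x 50 x 14 mm, 250 g. 4 round flat-bottomed pockets in a row, 42 mm apart along its +x: the first empty, the rest hold fixed sealed vials 22 mm thick, tops 46 mm above the bench. Origin: underside below the empty pocket's centre, 25 mm from the near end; z up. Pocket 38 mm wide, 8 mm deep: floor 6 mm, block top 14 mm above the bench
- rack_20: loose white block rack, 158 x 58 x 14 mm, 300 g. 3 round flat-bottomed pockets in a row, 50 mm apart along its +x: the first empty, the rest hold fixed sealed vials 30 mm thick, tops 61 mm above the bench. Origin: underside below the empty pocket's centre, 29 mm from the near end; z up. Pocket 46 mm wide, 8 mm deep: floor 6 mm, block top 14 mm above the bench
- rack_50: loose white block rack, 188 x 68 x 14 mm, 450 g. 3 round flat-bottomed pockets in a row, 60 mm apart along its +x: the first empty, the rest hold fixed sealed vials 40 mm thick, tops 79 mm above the bench. Origin: underside below the empty pocket's centre, 34 mm from the near end; z up. Pocket 56 mm wide, 8 mm deep: floor 6 mm, block top 14 mm above the bench
- rack_100: loose white block rack, 209 x 75 x 14 mm, 700 g. 3 round flat-bottomed pockets in a row, 67 mm apart along its +x: the first empty, the rest hold fixed sealed vials 47 mm thick, tops 106 mm above the bench. Origin: underside below the empty pocket's centre, 37.5 mm from the near end; z up. Pocket 63 mm wide, 8 mm deep: floor 6 mm, block top 14 mm above the bench
- open_20: an open vial, of no use here: amber glass, body 30 mm in diameter, 55 mm tall, no cap, its bare mouth showing a 12 mm hole from above; stands upright on the bench. Origin: centre of its underside, z along its axis
- open_50: an open vial, of no use here: amber glass, body 40 mm in diameter, 73 mm tall, no cap, its bare mouth showing a 12 mm hole from above; stands upright on the bench. Origin: centre of its underside, z along its axis
Things that resemble listed ones, but are neither listed nor needed, are in the scene too. What is shaped like the vial_50 but green is not meant.

How it is judged (in metres and radians):
At the end, for the whole second after the job is handed in: Each sealed vial stands in its own size's rack: within 10 mm of the empty pocket's centre, base within 3 mm of its floor, tilt under 0.1 rad, at rest, released. Racks lie flat, shifted less than 25 mm; open vials upright (0.1 rad) within 20 mm of their start (horizontal distance between vial_6 and rack_6 below 0.01 m and z of vial_6 in the frame of rack_6 between 0.003 and 0.009 m and angle between each of vial_6, vial_20, vial_50, vial_100, open_20, open_50's own z axis and vertical below 0.1 rad and linear speed of each of vial_6, vial_20, vial_50, vial_100 below 0.02 m/s and contact force between the fingers and vial_6 below 0.1 N and distance of each of rack_6, rack_20, rack_50, rack_100 from where it was at the start of the episode below 0.025 m and angle between each of rack_6, rack_20, rack_50, rack_100's own z axis and vertical below 0.05 rad and horizontal distance between vial_20 and rack_20 below 0.01 m and z of vial_20 in the frame of rack_20 between 0.003 and 0.009 m and contact force between the fingers and vial_20 below 0.1 N and horizontal distance between vial_50 and rack_50 below 0.01 m and z of vial_50 in the frame of rack_50 between 0.003 and 0.009 m and contact force between the fingers and vial_50 below 0.1 N and horizontal distance between vial_100 and rack_100 below 0.01 m and z of vial_100 in the frame of rack_100 between 0.003 and 0.009 m and contact force between the fingers and vial_100 below 0.1 N and distance of each of open_20, open_50 from where it was at the start of the episode below 0.02 m); the robot touches nothing.
It fails at once if a sealed vial fell or was dropped (faster than 0.7 m/s while out of the fingers: a fall of some 25 mm) ((linear speed of vial_6 above 0.7 m/s and contact force between the fingers and vial_6 below 0.05 N) or (linear speed of vial_20 above 0.7 m/s and contact force between the fingers and vial_20 below 0.05 N) or (linear speed of vial_50 above 0.7 m/s and contact force between the fingers and vial_50 below 0.05 N) or (linear speed of vial_100 above 0.7 m/s and contact force between the fingers and vial_100 below 0.05 N)).
It fails at once if a sealed vial was tipped more than 45 degrees (angle between any of vial_6, vial_20, vial_50, vial_100's own z axis and vertical above 0.79 rad).
It fails at once if a rack was shoved more than 25 mm, or tilted (distance of any of rack_6, rack_20, rack_50, rack_100 from where it was at the start of the episode above 0.025 m or angle between any of rack_6, rack_20, rack_50, rack_100's own z axis and vertical above 0.2 rad).
It fails at once if an open vial was moved more than 20 mm or knocked over (distance of any of open_20, open_50 from where it was at the start of the episode above 0.02 m or angle between any of open_20, open_50's own z axis and vertical above 0.5 rad).
It also fails if it takes over 109 s, if anything falls off the work surface, if the arm or the gripper's body presses on something with over 40 N, if the wrist force passes 120 N, or if a joint passes its speed limit or range.

ROBOT

A 6-joint arm with a two-finger parallel gripper is mounted at the origin on the work surface. World frame = base frame: x ahead of the robot, y to its left, z up, the work surface at z = 0. Lengths are in m, angles in degrees, forces in N, time in s.
With the tool pointing down it reaches from about 0.3 to 0.75 m from the base axis. Payload 8.5 kg.
Tool frame: the origin (TCP) lies on the centre line of the jaws, within the pads' length; the fingertips stand 25 mm ahead of it and the grasp point (between the pads) lies 6 mm ahead of it; z points along the fingers, y is the line along which they close (so a half turn about z gives the same grasp; the last joint's range is limited). The gripper opens to 85 mm and grips with 20 to 120 N. Pads are 22 mm wide; open, the fingers measure 114 mm over their backs; the gripper's body (76 mm by 85 mm) begins 54 mm behind the grasp point. The pads swing forward as they close: fully open they stand 13 mm farther back than shut.
Start: joints at [-12.336, 21.807, 74.336, -0, 83.858, -12.336], TCP at [0.55, 0, 0.256] pointing down, gripper open.
Joint ranges: [-178.18, 178.18], [-50.72, 133.34], [12.68, 142.11], [-81.47, 261.47], [9.98, 163.14], [-165.26, 165.26]. Speed limits (degrees/s): [136.94, 136.94, 180, 180, 180, 180].

INTERFACE

Orientations are given as a 3x3 rotation matrix whose columns are the frame's x, y, z axes.
In Python, from rig import telemetry, optics, env gives the robot as it stands.
- The arm moves only by the tool send_rows, never from a script. Its argument "deltas" is a list that holds one entry, the list of rows, each a list of 7 numbers: the shift along the tool's x, y, z in m, then the turn, a rotation vector about the tool's x, y, z in rad, then the opening, from -1 (shut) to 1 (fully open), so that 0 is half open. In form: [[[x, y, z, ax, ay, az, grip], ...]]. A call has 1 to 12 rows; each row shifts and turns the commanded pose from where the row before left it, along the tool's axes as they then stand; what a row does not reach is not made up. A row lasts 1/8 s, in which the tool goes at most 62.5 mm and 10.7 degrees, less where a joint would pass 70% of its speed; a pose out of reach is approached as far as the arm can. A call is refused whole if a number of a shift passes 0.0625 or a number of a turn 0.188, either way. A call with a gripper value outside its range is refused whole. The fingers move at their own pace and stop on an object; "squeeze" is the grip in N (left out, the last holds). Time passes only in rows, so rows that do not move let the fingers close. It gives the time, the measured TCP pose, the force, the opening and the grip force at its end, in the units of the state.
- telemetry.observe(): the state, without advancing time (a new reading comes with each control period).
- optics.get_image(name): name is "scene" or "side" or "wrist"; returns a dict with "image" (400x640x3 uint8, red, green, blue), "range_z" (400x640 float32, m along the optical axis (not along the pixel's ray), 0 where there is no reading), "K" (3x3 intrinsics, pixels), "rvec" (rotation vector, rad) and "tvec" (3), from world to camera coordinates, as OpenCV has them; the wrist camera has in their place "hand_eye" (4x4, takes a point from camera to tool coordinates, whose origin is the TCP and whose axes are the flange's). Camera axes: x right, y down, z forward; pixel columns grow to the right and rows downward; lengths in m; the calibration is good to about 2 mm. The wrist camera is an equidistant fisheye: a pixel r from the principal point sees the ray r / f radians off the axis. A picture is of the moment at which its call begins: read the wrist's pose just before it.
- env.close_job(): hands the job in; it is judged then, once.
The state is a dict: "time_s": time; "q": joint angles; "qvel": joint speeds; "joint_efforts": joint torques, N m; "position": TCP position; "tool_rot": TCP orientation; "ft_force": force on the tool from outside, world axes, zero at the start; "wrist_torque": the same for the moment, N m; "grip_width": finger opening in m; "gripper_force": force on a finger pad.
Only numpy, scipy, OpenCV 4.12 (cv2) and the standard library are available. Lean on these libraries where they do the work, as an engineer would, in place of code of your own. Each camera call takes 0.05 s, during which the arm holds its last target. There are 200 camera calls.

## Working session

There is one attempt and no reset: what is moved stays moved. The work goes in short steps, Python scripts to look and compute and a tool call to move; the robot and the scene stay as the last step left them, time stands still between calls to the robot, and variables do not carry over. Pictures are saved under pics/ and viewed, at most 14 in all, crops included, and the job is handed in when it is done.

Besides the shell and the picture viewer there is one more tool, called as name([rows], argument=value, ...), one row to a line, values as JSON. send_rows: Moves the arm, as the interface text tells. Its arguments: {"type":"object","properties":{"deltas":{"type":"array"},"squeeze":{"type":"number"}},"required":["deltas"]}

```bash
ls; mkdir -p pics; python3 - <<'E'
from rig import telemetry, optics, env
import cv2,numpy as np
s=telemetry.observe();print(s)
for n in("scene","side","wrist"):
    d=optics.get_image(n);cv2.imwrite(f"pics/{n}0.png",d["image"][:,:,::-1]);np.savez(f"{n}0.npz",**d)
    print(n,d["K"].tolist(),{k:np.round(d[k],3).tolist() for k in d if k in("rvec","tvec","hand_eye")})
E
```

```text
pics
{'time_s': 0.0, 'q': array([-1.23380178e+01,  2.18419481e+01,  7.43853431e+01,  2.14030670e-03,
        8.38555629e+01, -1.23368264e+01]), 'qvel': array([ 5.54066237e-02, -2.02407998e-02, -5.31123410e-02,  3.86208409e-06,
       -7.07770393e-03,  7.97101253e-02]), 'joint_efforts': array([-1.00240642e-03, -4.48466885e+01, -2.31285810e+01, -2.87182611e-04,
        4.73836102e-03,  1.77242771e-05]), 'position': array([5.49753302e-01, 3.89952888e-05, 2.55699290e-01]), 'tool_rot': array([[ 2.50630570e-05,  9.99999013e-01, -1.40474193e-03],
       [ 9.99999940e-01, -2.45780523e-05,  3.45278707e-04],
       [ 3.45243840e-04, -1.40475050e-03, -9.99998954e-01]]), 'ft_force': array([-0.0473085 ,  0.19044618, -0.70347871]), 'wrist_torque': array([0.01952212, 0.02417767, 0.01043896]), 'gripper_force': 0.0, 'grip_width': 0.0850256057047175}
scene [[382.84676915259075, 0.0, 323.622032608359], [0.0, 382.84676915259075, 201.36347311363002], [0.0, 0.0, 1.0]] {'rvec': [1.748, 1.783, -0.726], 'tvec': [0.016, -0.303, 1.207]}
side [[414.2919806695469, 0.0, 321.9050983136769], [0.0, 414.2919806695469, 201.70641401323547], [0.0, 0.0, 1.0]] {'rvec': [0.425, -2.573, 1.482], 'tvec': [0.441, 0.121, 0.952]}
wrist [[309.70691628693146, 0.0, 317.86359775372296], [0.0, 309.70691628693146, 194.63835422315066], [0.0, 0.0, 1.0]] {'hand_eye': [[-0.001, -0.945, -0.328, 0.085], [1.0, -0.001, -0.0, 0.002], [-0.0, -0.328, 0.945, -0.119], [0.0, 0.0, 0.0, 1.0]]}
```

View pics/scene0.png

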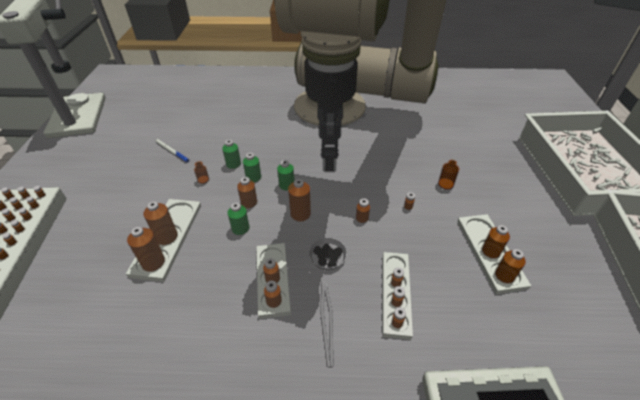

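View pics/side0.png

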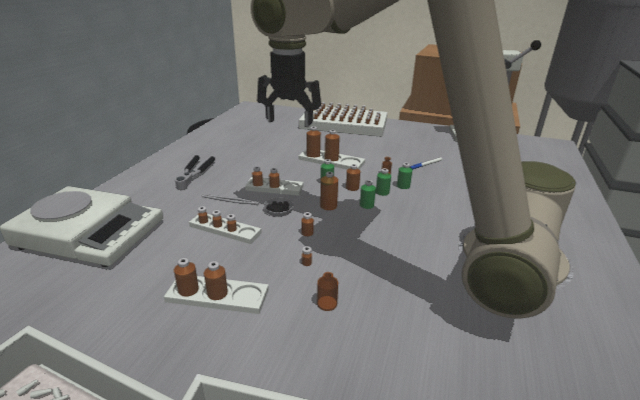

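View pics/wrist0.png

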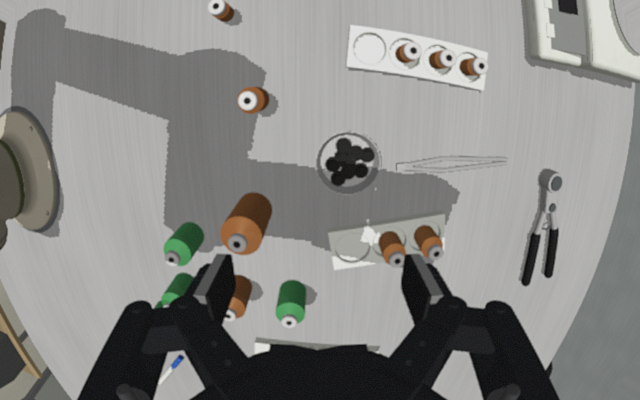

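The scene and side views show these loose sealed vials, at scene pixels:

| Vial | Scene pixel |
|---|---|
| vial_100 | (300,200) |
| vial_50 | (247,192), among green vials |
| vial_20 | (363,210) |
| vial_6 | (409,201) |

The open vials are at (201,172) and (449,175). The four racks lie at the front, with their empty pockets on the robot side. Next I'll project the colour masks with depth into world coordinates.

```bash
cat > h.py <<'E'
import numpy as np,cv2
from rig import telemetry,optics,env
def cloud(n,d=None,s=None):
    """world points (400,640,3), rgb image, validity"""
    if n=="wrist" and s is None: s=telemetry.observe()
    d=d or optics.get_image(n); K=d["K"]; z=d["range_z"]
    v,u=np.mgrid[:400,:640]; a=(u-K[0,2])/K[0,0]; b=(v-K[1,2])/K[1,1]
    if n=="wrist":
        r=np.hypot(a,b)+1e-9; k=np.tan(np.minimum(r,1.45))/r; a,b=a*k,b*k
    p=np.dstack([a*z,b*z,z])
    if n=="wrist":
        H=d["hand_eye"]; p=p@H[:3,:3].T+H[:3,3]; p=p@s["tool_rot"].T+s["position"]
    else:
        R=cv2.Rodrigues(d["rvec"])[0]; p=(p-np.ravel(d["tvec"]))@R
    return p,d["image"],z>0
def masks(im):
    hsv=cv2.cvtColor(im,cv2.COLOR_RGB2HSV); h,s,v=cv2.split(hsv)
    return dict(amber=(h<20)&(s>110)&(v>40),green=(h>40)&(h<90)&(s>90),white=(s<40)&(v>175))
def capfit(p,xy,top,rad=0.03):
    """centre of cap top: points within 4 mm of the top height near xy"""
    m=(np.hypot(*(p[...,:2]-xy).transpose(2,0,1))<rad)&(abs(p[...,2]-top)<.005)
    q=p[m][:,:2].astype(np.float32)
    return (cv2.minEnclosingCircle(q),len(q)) if len(q)>3 else None
E
python3 - <<'E'
from h import *
for n in("scene","side","wrist"):
    d=dict(np.load(f"{n}0.npz")); s=telemetry.observe()
    p,im,ok=cloud(n,d,s)
    m=masks(im)
    for c in("amber","green"):
        N,L,st,_=cv2.connectedComponentsWithStats((m[c]&ok).astype(np.uint8))
        for i in range(1,N):
            if st[i,4]<25: continue
            q=p[L==i]; md=np.median(q[:,:2],0); zz=q[:,2]
            if not(.2<md[0]<.9 and abs(md[1])<.6): continue
            near=(np.hypot(*(p[...,:2]-md).transpose(2,0,1))<.03)&ok
            top=np.percentile(p[near][:,2],99.5)
            print(n,c,st[i,:2]+st[i,2:4]//2,st[i,4],md.round(3),"top",top.round(3),[ (np.round(a[0][0],4),round(a[0][1]*1e3,1),a[1]) for a in [capfit(p,md,top)] if a])
    w=((m["white"])&ok&(abs(p[...,2]-.014)<.006)).astype(np.uint8)
    N,L,st,_=cv2.connectedComponentsWithStats(w)
    for i in range(1,N):
        if st[i,4]<150: continue
        (c,sz,a)=cv2.minAreaRect(p[L==i][:,:2].astype(np.float32)); print(n,"white",st[i,:2]+st[i,2:4]//2,st[i,4],np.round(c,4),np.round(sz,3),round(a,1))
E
```

```text
scene amber [449 174] 375 [0.373 0.287] top 0.073 [(array([0.3609, 0.2917]), 10.2, 37)]
scene amber [201 172] 141 [ 0.366 -0.308] top 0.055 [(array([ 0.3565, -0.3125]), 10.8, 34)]
scene amber [247 194] 239 [ 0.448 -0.184] top 0.073 [(array([ 0.4327, -0.186 ]), 10.5, 49)]
scene amber [299 201] 614 [ 0.486 -0.06 ] top 0.1 [(array([ 0.4675, -0.0627]), 9.7, 55)]
scene amber [409 204] 60 [0.447 0.186] top 0.041 [(array([0.4387, 0.1883]), 10.4, 49)]
scene amber [148 237] 1002 [ 0.608 -0.344] top 0.106 [(array([ 0.6126, -0.3513]), 10.3, 81)]
scene amber [363 213] 169 [0.489 0.077] top 0.056 [(array([0.4784, 0.0785]), 10.5, 51)]
scene amber [496 243] 481 [0.583 0.333] top 0.081 [(array([0.5701, 0.3417]), 10.9, 74)]
scene amber [510 267] 544 [0.641 0.342] top 0.08 [(array([0.6292, 0.3512]), 10.6, 86)]
scene amber [271 272] 154 [ 0.656 -0.103] top 0.062 [(array([ 0.6602, -0.1026]), 25.5, 81)]
scene amber [397 281] 64 [0.66  0.132] top 0.047 [(array([0.6656, 0.1326]), 24.4, 99)]
scene amber [272 296] 192 [ 0.706 -0.095] top 0.062 [(array([ 0.6956, -0.0979]), 10.7, 92)]
scene amber [397 301] 68 
[... 3066 characters left out ...]
op 0.064 [(array([ 0.6952, -0.0994]), 10.5, 182)]
wrist amber [393 247] 434 [ 0.641 -0.097] top 0.064 [(array([ 0.6458, -0.1078]), 10.7, 191)]
wrist amber [239 297] 569 [ 0.446 -0.175] top 0.076 [(array([ 0.4348, -0.1871]), 10.5, 104)]
wrist green [183 244] 934 [ 0.382 -0.092] top 0.076 [(array([ 0.3708, -0.1032]), 10.4, 166)]
wrist green [175 291] 537 [ 0.348 -0.173] top 0.073 [(array([ 0.3416, -0.1812]), 4.3, 15)]
wrist green [290 301] 871 [ 0.516 -0.178] top 0.076 [(array([ 0.5131, -0.1925]), 10.7, 153)]
wrist white [417  58] 2791 [0.6734 0.1316] [0.051 0.177] 84.7
wrist white [370 236] 185 [ 0.6198 -0.0974] [0.019 0.033] 41.3
wrist white [354 262] 252 [ 0.5983 -0.1411] [0.02  0.061] 78.8
```

Each vial and rack agrees to within a few mm across the views. First I'll turn the tool 90° so that tool x = −X world, tool y = +Y and tool z = −Z. Then I'll go above vial_100 at about (0.468, −0.062).

send_rows([
  [[0,0,0,0,0,-0.1745,1],[0,0,0,0,0,-0.1745,1],[0,0,0,0,0,-0.1745,1],[0,0,0,0,0,-0.1745,1],[0,0,0,0,0,-0.1745,1],[0,0,0,0,0,-0.1745,1],[0,0,0,0,0,-0.1745,1],[0,0,0,0,0,-0.1745,1],[0,0,0,0,0,-0.1748,1],[0.041,-0.031,0.02,0,0,0,1],[0.041,-0.031,0.02,0,0,0,1],[0,0,0,0,0,0,1]],
], squeeze=40)

```text
time_s: 1.65
position: [0.4653, -0.0628, 0.215]
tool_rot: [[-1.0, 0.003, -0.004], [0.003, 1.0, 0.001], [0.004, 0.001, -1.0]]
ft_force: [0.3, -0.2, 1.0]
grip_width: 0.0858
gripper_force: 0.0
```

```bash
cat > w.py <<'E'
import sys; from h import *
# usage: w.py name x y top [x y top ...] : refine cap centres with wrist camera
s=telemetry.observe(); print("t",round(s["time_s"],2),"pos",s["position"].round(4),"R",s["tool_rot"].round(3).tolist(),"q",s["q"].round(0),"grip",s["grip_width"].round(4),s["gripper_force"].round(1))
n=sys.argv[1]
d=optics.get_image("wrist"); p,im,ok=cloud("wrist",d,s); cv2.imwrite(f"pics/{n}.png",im[:,:,::-1]); np.savez(n+".npz",p=p,im=im)
a=np.array(sys.argv[2:],float).reshape(-1,3)
for x,y,t in a: 
    m=(np.hypot(p[...,0]-x,p[...,1]-y)<.025)&(abs(p[...,2]-t)<.008)&ok
    m[...]&=(p[...,2]>np.percentile(p[m][:,2],80)-.003) if m.any() else False
    q=p[m]
    if len(q)>5: c,r=cv2.minEnclosingCircle(q[:,:2].astype(np.float32)); print((x,y,t),"->",np.round(c,4),"r",round(r,4),len(q),"z",q[:,2].mean().round(4))
    else: print((x,y,t),"not seen",len(q))
E
python3 w.py w1 0.4677 -0.062 0.1  0.433 -0.186 0.073 0.545 -.339 .106 0.646 -.104 .061
```

```text
Traceback (most recent call last):
  File "w.py", line 3, in <module>
    s=telemetry.observe(); print("t",round(s["time_s"],2),"pos",s["position"].round(4),"R",s["tool_rot"].round(3).tolist(),"q",s["q"].round(0),"grip",s["grip_width"].round(4),s["gripper_force"].round(1))
                                                                                                                                                      ^^^^^^^^^^^^^^^^^^^^^
AttributeError: 'float' object has no attribute 'round'
```

```bash
sed -i 's/s\["grip_width"\].round(4),s\["gripper_force"\].round(1)/round(s["grip_width"],4),round(s["gripper_force"],1)/' w.py
python3 w.py w1 0.4677 -0.062 0.1  0.433 -0.186 0.073 0.545 -.339 .106 0.646 -.104 .061 .613 -.3485 .106 0.4784 .0785 .055 .6955 -.097 .061
```

```text
t 1.65 pos [ 0.4653 -0.0628  0.215 ] R [[-1.0, 0.003, -0.004], [0.003, 1.0, 0.001], [0.004, 0.001, -1.0]] q [ -22.   16.   90.   -0.   74. -112.] grip 0.0858 0.0
(np.float64(0.4677), np.float64(-0.062), np.float64(0.1)) -> [ 0.4679 -0.064 ] r 0.0106 457 z 0.1015
(np.float64(0.433), np.float64(-0.186), np.float64(0.073)) -> [ 0.433  -0.1872] r 0.0103 330 z 0.0744
(np.float64(0.545), np.float64(-0.339), np.float64(0.106)) -> [ 0.5454 -0.3461] r 0.0112 140 z 0.1074
(np.float64(0.646), np.float64(-0.104), np.float64(0.061)) -> [ 0.6453 -0.1064] r 0.0108 169 z 0.0623
(np.float64(0.613), np.float64(-0.3485), np.float64(0.106)) -> [ 0.6114 -0.3526] r 0.0107 116 z 0.1072
(np.float64(0.4784), np.float64(0.0785), np.float64(0.055)) -> [0.4784 0.0767] r 0.0105 257 z 0.0563
(np.float64(0.6955), np.float64(-0.097), np.float64(0.061)) not seen 0
```

View pics/w1.png

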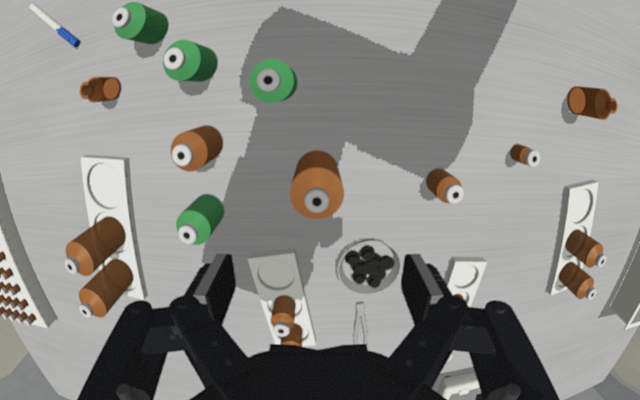

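The wrist view shows vial_100's cap at (317,201), and the rack pockets are clearly visible. I'll descend on vial_100.

send_rows([
  [[-0.002,-0.001,0.03,0,0,0,1],[0,0,0.03,0,0,0,1],[0,0,0.03,0,0,0,1],[0,0,0.03,0,0,0,1],[0,0,0.02,0,0,0,1],[0,0,0.01,0,0,0,1],[0,0,0,0,0,0,0.4],[0,0,0,0,0,0,-1],[0,0,0,0,0,0,-1],[0,0,0,0,0,0,-1],[0,0,0,0,0,0,-1],[0,0,0,0,0,0,-1]],
], squeeze=40)

```text
time_s: 3.2
position: [0.4706, -0.0631, 0.0672]
tool_rot: [[-1.0, 0.0, 0.002], [0.0, 1.0, -0.0], [-0.002, -0.0, -1.0]]
ft_force: [-0.0, 0.8, 5.8]
grip_width: 0.0459
gripper_force: 40.9
```

send_rows([
  [[0,0,-0.01,0,0,0,-1],[0,0,-0.03,0,0,0,-1],[0,0,-0.03,0,0,0,-1],[0,0,-0.03,0,0,0,-1],[0,-0.02,-0.01,0,0,0,-1],[0,-0.04,0,0,0,0,-1],[0,-0.05,0,0,0,0,-1],[0,-0.05,0,0,0,0,-1],[0,-0.04,0,0,0,0,-1],[0,-0.03,0,0,0,0,-1],[0,-0.01,0,0,0,0,-1],[0,0,0,0,0,0,-1]],
])

```text
time_s: 4.7
position: [0.4698, -0.3027, 0.1763]
tool_rot: [[-1.0, 0.0, -0.0], [0.0, 1.0, 0.001], [0.0, 0.001, -1.0]]
ft_force: [-0.2, 0.9, -1.9]
grip_width: 0.0458
gripper_force: 41.7
```

```bash
cat > r.py <<'E'
import sys; from h import *
# rack: white region at z=14 mm seen by wrist (file), plus fallback pocket rim: points at floor z~6 mm
f,x,y,rad=sys.argv[1],*map(float,sys.argv[2:5])
D=np.load(f+".npz"); p,im=D["p"],D["im"]
near=np.hypot(p[...,0]-x,p[...,1]-y)<rad+.012
fl=(near&(abs(p[...,2]-.0075)<.0035)&masks(im)["white"]).astype(np.uint8)
N,L,st,_=cv2.connectedComponentsWithStats(fl); i=1+st[1:,4].argmax(); q=p[L==i][:,:2].astype(np.float32)
(c,r)=cv2.minEnclosingCircle(q); print("floor disc",np.round(c,4),"r",round(r,4),len(q),"median",np.median(q,0).round(4))
tp=p[near&(p[...,2]>.011)&(p[...,2]<.02)]; print("top z",np.median(tp[:,2]).round(4),"floor z",np.median(p[L==i][:,2]).round(4))
E
python3 w.py w2 0.545 -.342 .106 .6125 -.350 .106; python3 r.py w2 .4785 -.335 .0315
```

```text
t 4.7 pos [ 0.4698 -0.3027  0.1763] R [[-1.0, 0.0, -0.0], [0.0, 1.0, 0.001], [0.0, 0.001, -1.0]] q [ -45.   27.   80.    0.   73. -135.] grip 0.0458 41.7
(np.float64(0.545), np.float64(-0.342), np.float64(0.106)) -> [ 0.5525 -0.3412] r 0.0022 7 z 0.1078
(np.float64(0.6125), np.float64(-0.35), np.float64(0.106)) not seen 0
floor disc [ 0.4787 -0.3408] r 0.0305 1757 median [ 0.4711 -0.3448]
top z 0.0154 floor z 0.0075
```

View pics/w2.png

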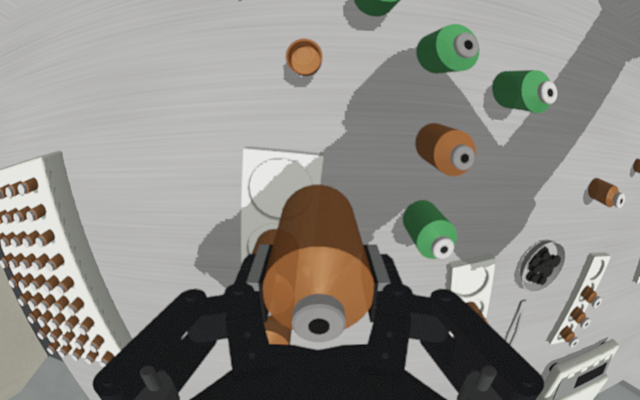

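```bash
python3 - <<'E'
from h import *
D=np.load("w2.npz"); p=D["p"]
m=(p[...,2]>.011)&(p[...,2]<.021)&(abs(p[...,1]+.335)<.06)&(p[...,0]>.43)&(p[...,0]<.5)
q=p[m]
for x0 in np.arange(.435,.5,.005):
    s=q[abs(q[:,0]-x0)<.0025]
    if len(s)>3: print(x0.round(3),s[:,1].min().round(4),s[:,1].max().round(4),len(s))
print("near end x",np.percentile(q[:,0],[0.3,1]).round(4))
E
```

```text
0.44 -0.3729 -0.3337 118
0.445 -0.3729 -0.2987 379
0.45 -0.3732 -0.2987 306
0.455 -0.3745 -0.2996 196
0.46 -0.3749 -0.2996 145
0.465 -0.3755 -0.3005 103
0.47 -0.3756 -0.3005 90
0.475 -0.3761 -0.3015 39
0.48 -0.3766 -0.37 38
0.485 -0.377 -0.3694 39
0.49 -0.3775 -0.3683 50
0.495 -0.378 -0.3644 65
near end x [0.439  0.4399]
```

The pocket centre is at (0.4782, −0.3393), from the rack edges and the floor disc. I'll lower vial_100 there.

send_rows([
  [[-0.006,-0.018,0,0,0,0,-1],[-0.005,-0.0185,0,0,0,0,-1],[0,0,0.025,0,0,0,-1],[0,0,0.03,0,0,0,-1],[0,0,0.025,0,0,0,-1],[0,0,0.01,0,0,0,-1],[0,0,0.006,0,0,0,-1],[0,0,0.004,0,0,0,-1],[0,0,0.002,0,0,0,-1],[0,0,0,0,0,0,-1]],
])

```text
time_s: 6.0
position: [0.481, -0.3396, 0.0746]
tool_rot: [[-1.0, 0.0, 0.0], [0.0, 1.0, -0.0], [-0.0, -0.0, -1.0]]
ft_force: [0.6, -0.6, -2.7]
grip_width: 0.0459
gripper_force: 41.7
```

send_rows([
  [[0,0,0.0015,0,0,0,-1],[0,0,0,0,0,0,-1]],
])

```text
time_s: 6.25
position: [0.4811, -0.3397, 0.0733]
tool_rot: [[-1.0, 0.0, 0.001], [0.0, 1.0, -0.001], [-0.001, -0.001, -1.0]]
ft_force: [-0.4, 0.5, 2.8]
grip_width: 0.0459
gripper_force: 42.0
```

send_rows([
  [[0,0,0,0,0,0,-0.2],[0,0,0,0,0,0,0.3],[0,0,0,0,0,0,0.8],[0,0,0,0,0,0,0.8],[0,0,-0.03,0,0,0,0.8],[0,0,-0.04,0,0,0,1],[0,0,-0.05,0,0,0,1],[0.01,0.04,0,0,0,0,1],[0.018,0.05,0,0,0,0,1],[0.02,0.05,0,0,0,0,1],[0,0.013,0,0,0,0,1],[0,0,0,0,0,0,1]],
])

```text
time_s: 7.75
position: [0.4335, -0.1865, 0.1932]
tool_rot: [[-1.0, -0.001, 0.001], [-0.001, 1.0, -0.001], [-0.001, -0.001, -1.0]]
ft_force: [0.5, 0.3, -0.3]
grip_width: 0.0854
gripper_force: 0.0
```

```bash
python3 w.py w3 .433 -.187 .073 .4785 -.339 .106 .646 -.105 .061 .345 -.188 .073 .5136 -.191 .073
```

```text
t 7.75 pos [ 0.4335 -0.1865  0.1932] R [[-1.0, -0.001, 0.001], [-0.001, 1.0, -0.001], [-0.001, -0.001, -1.0]] q [ -38.   18.   92.   -0.   70. -128.] grip 0.0854 0.0
(np.float64(0.433), np.float64(-0.187), np.float64(0.073)) -> [ 0.4331 -0.1875] r 0.0103 446 z 0.0745
(np.float64(0.4785), np.float64(-0.339), np.float64(0.106)) -> [ 0.4776 -0.34  ] r 0.0106 304 z 0.1074
(np.float64(0.646), np.float64(-0.105), np.float64(0.061)) -> [ 0.6407 -0.1076] r 0.0069 34 z 0.0618
(np.float64(0.345), np.float64(-0.188), np.float64(0.073)) -> [ 0.3442 -0.1899] r 0.0102 536 z 0.0745
(np.float64(0.5136), np.float64(-0.191), np.float64(0.073)) -> [ 0.5137 -0.1943] r 0.0107 316 z 0.0744
```

View pics/w3.png

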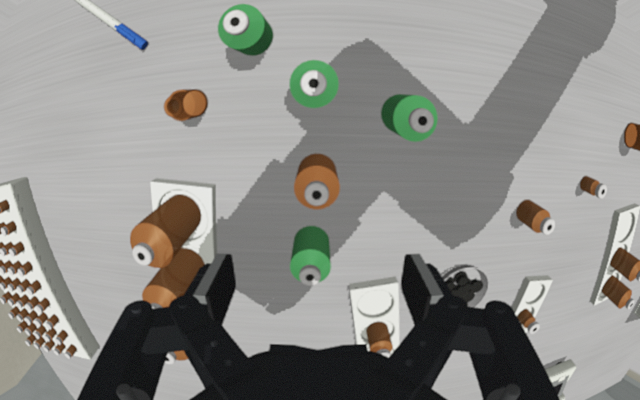

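Vial_100 is seated: its cap is at (0.4776, −0.340) and at the same height as its neighbours. Vial_50's cap is at (317,195). I'll grasp it now.

send_rows([
  [[0,-0.001,0.03,0,0,0,1],[0,0,0.03,0,0,0,1],[0,0,0.03,0,0,0,1],[0,0,0.03,0,0,0,1],[0,0,0.018,0,0,0,1],[0,0,0.009,0,0,0,1],[0,0,0,0,0,0,0.3],[0,0,0,0,0,0,-1],[0,0,0,0,0,0,-1],[0,0,0,0,0,0,-1],[0,0,0,0,0,0,-1],[0,0,0,0,0,0,-1]],
], squeeze=40)

```text
time_s: 9.3
position: [0.4333, -0.1877, 0.0466]
tool_rot: [[-1.0, -0.0, 0.001], [-0.0, 1.0, -0.001], [-0.001, -0.001, -1.0]]
ft_force: [-1.3, 0.1, 6.0]
grip_width: 0.0388
gripper_force: 40.8
```

send_rows([
  [[0,0,-0.01,0,0,0,-1],[0,0,-0.03,0,0,0,-1],[0,0,-0.03,0,0,0,-1],[0,0.02,-0.03,0,0,0,-1],[-0.01,0.04,0,0,0,0,-1],[-0.01,0.06,0,0,0,0,-1],[-0.01,0.06,0,0,0,0,-1],[-0.01,0.06,0,0,0,0,-1],[-0.01,0.06,0,0,0,0,-1],[-0.01,0.06,0,0,0,0,-1],[-0.01,0.06,0,0,0,0,-1],[0,0.04,0,0,0,0,-1]],
])

```text
time_s: 10.8
position: [0.5028, 0.2751, 0.1462]
tool_rot: [[-1.0, -0.002, 0.0], [-0.002, 1.0, 0.0], [-0.0, 0.0, -1.0]]
ft_force: [-0.1, -1.8, -1.3]
grip_width: 0.0392
gripper_force: 40.6
```

send_rows([
  [[0,0.02,0,0,0,0,-1],[0,0,0,0,0,0,-1]],
])

```text
time_s: 11.05
position: [0.5027, 0.293, 0.1459]
tool_rot: [[-1.0, -0.001, -0.0], [-0.001, 1.0, -0.0], [0.0, -0.0, -1.0]]
ft_force: [-0.3, 0.1, -1.1]
grip_width: 0.0388
gripper_force: 40.6
```

```bash
python3 w.py w4 .4784 .077 .055 .4395 .189 .04; python3 r.py w4 .5105 .333 .028; cat > e.py <<'E'
import sys; from h import *
f,x,y,ang,hw=sys.argv[1],*map(float,sys.argv[2:6])
D=np.load(f+".npz"); p=D["p"]; a=np.radians(ang); u=np.array([np.cos(a),np.sin(a)]); v=np.array([-u[1],u[0]])
d=p[...,:2]-[x,y]; X,Y=d@u,d@v
m=(p[...,2]>.011)&(p[...,2]<.02)&(abs(Y)<hw+.012)&(X>-hw-.015)&(X<hw); X,Y=X[m],Y[m]
for x0 in np.arange(-hw+.004,hw,.008):
    k=abs(X-x0)<.002
    if k.sum()>5: print(x0.round(3),"y",Y[k].min().round(4),Y[k].max().round(4),"mid",((Y[k].min()+Y[k].max())/2).round(4),k.sum())
print("near end",np.percentile(X,[.3,1]).round(4),"expect",-hw)
E
python3 e.py w4 .5105 .333 9.5 .034
```

```text
t 11.05 pos [0.5027 0.293  0.1459] R [[-1.0, -0.001, -0.0], [-0.001, 1.0, -0.0], [0.0, -0.0, -1.0]] q [ 19.  31.  79.  -0.  71. -71.] grip 0.0388 40.6
(np.float64(0.4784), np.float64(0.077), np.float64(0.055)) -> [0.4774 0.0779] r 0.0103 266 z 0.0564
(np.float64(0.4395), np.float64(0.189), np.float64(0.04)) -> [0.4396 0.1876] r 0.0106 471 z 0.0414
floor disc [0.5123 0.3304] r 0.0281 2548 median [0.5115 0.3309]
top z 0.0154 floor z 0.0075
-0.03 y -0.0365 0.0315 mid -0.0025 364
-0.022 y -0.0368 0.0313 mid -0.0027 193
-0.014 y -0.0362 0.0307 mid -0.0027 103
-0.006 y -0.0365 0.0318 mid -0.0023 81
0.002 y -0.0327 0.032 mid -0.0003 45
0.01 y 0.0223 0.0316 mid 0.0269 45
0.018 y 0.018 0.0317 mid 0.0248 66
0.026 y -0.0151 0.0315 mid 0.0082 148
near end [-0.0336 -0.0334] expect -0.034
```

send_rows([
  [[-0.005,0.019,0,0,0,0,-1],[-0.004,0.0185,0,0,0,0,-1],[0,0,0.02,0,0,0,-1],[0,0,0.03,0,0,0,-1],[0,0,0.025,0,0,0,-1],[0,0,0.01,0,0,0,-1],[0,0,0.005,0,0,0,-1],[0,0,0.002,0,0,0,-1],[0,0,0.001,0,0,0,-1],[0,0,0,0,0,0,-1],[0,0,0,0,0,0,-1]],
])

```text
time_s: 12.48
position: [0.512, 0.3301, 0.0531]
tool_rot: [[-1.0, -0.0, 0.0], [-0.0, 1.0, 0.0], [-0.0, 0.0, -1.0]]
ft_force: [-0.3, -0.4, -1.5]
grip_width: 0.0389
gripper_force: 40.6
```

send_rows([
  [[0,0,0.0005,0,0,0,-1],[0,0,0,0,0,0,-0.3],[0,0,0,0,0,0,0.2],[0,0,0,0,0,0,0.6],[0,0,0,0,0,0,0.6],[0,0,-0.03,0,0,0,0.6],[0,0,-0.04,0,0,0,1],[0.004,-0.0325,-0.03,0,0,0,1],[0.01,-0.06,0,0,0,0,1],[0.01,-0.06,0,0,0,0,1],[0.01,-0.06,0,0,0,0,1],[0,-0.04,0,0,0,0,1]],
])

```text
time_s: 13.98
position: [0.4772, 0.0754, 0.1525]
tool_rot: [[-1.0, 0.001, -0.0], [0.001, 1.0, -0.0], [0.0, -0.0, -1.0]]
ft_force: [0.9, 0.6, 0.4]
grip_width: 0.0854
gripper_force: 0.0
```

send_rows([
  [[0,0,0,0,0,0,1],[0,0,0,0,0,0,1]],
])

```text
time_s: 14.22
position: [0.478, 0.0779, 0.1524]
tool_rot: [[-1.0, 0.0, 0.0], [0.0, 1.0, 0.0], [-0.0, 0.0, -1.0]]
ft_force: [-0.6, -0.0, 0.6]
grip_width: 0.0855
gripper_force: 0.0
```

```bash
python3 w.py w5 .5117 .3305 .079 .569 .342 .079 .478 .0775 .055 .4395 .188 .04; python3 r.py w5 .597 -.111 .023;python3 e.py w5 .597 -.111 7.5 .029; python3 r.py w5 .6095 .1385 .019;  python3 e.py w5 .6095 .1385 -5.2 .025
```

```text
t 14.22 pos [0.478  0.0779 0.1524] R [[-1.0, 0.0, 0.0], [0.0, 1.0, 0.0], [-0.0, 0.0, -1.0]] q [ -5.  22.  94.   0.  64. -95.] grip 0.0855 0.0
(np.float64(0.5117), np.float64(0.3305), np.float64(0.079)) -> [0.5117 0.3299] r 0.0108 192 z 0.0802
(np.float64(0.569), np.float64(0.342), np.float64(0.079)) -> [0.5705 0.3396] r 0.0109 153 z 0.0802
(np.float64(0.478), np.float64(0.0775), np.float64(0.055)) -> [0.4777 0.0773] r 0.0103 532 z 0.0565
(np.float64(0.4395), np.float64(0.188), np.float64(0.04)) -> [0.4399 0.1866] r 0.0107 425 z 0.0414
floor disc [ 0.6002 -0.1186] r 0.0226 634 median [ 0.5992 -0.1178]
top z 0.0153 floor z 0.0075
-0.025 y -0.0335 0.0253 mid -0.0041 119
-0.017 y -0.033 0.0244 mid -0.0043 56
-0.009 y -0.0325 0.0252 mid -0.0036 37
-0.001 y -0.0323 0.0251 mid -0.0036 36
0.007 y -0.0329 0.0259 mid -0.0035 45
0.015 y -0.0337 0.0255 mid -0.0041 52
0.023 y -0.0127 0.0143 mid 0.0008 64
near end [-0.0307 -0.0304] expect -0.029
floor disc [0.6128 0.1376] r 0.0184 575 median [0.6127 0.1372]
top z 0.0153 floor z 0.0076
-0.021 y -0.0264 0.0235 mid -0.0014 138
-0.013 y -0.027 0.0231 mid -0.0019 65
-0.005 y -0.0268 0.0229 mid -0.0019 37
0.003 y -0.0264 0.0237 mid -0.0014 48
0.011 y -0.0263 0.0241 mid -0.0011 59
0.019 y -0.0264 0.0239 mid -0.0013 138
near end [-0.0249 -0.0247] expect -0.025
```

View pics/w5.png

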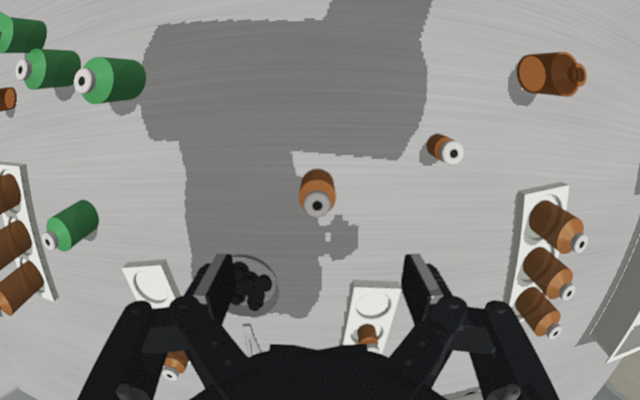

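Vial_50 is seated: its cap is at (0.5117, 0.330) and level with its neighbours. Next is vial_20, whose cap is at (317,205).

send_rows([
  [[0,0,0.03,0,0,0,1],[0,0,0.03,0,0,0,1],[0,0,0.03,0,0,0,1],[0,0,0.016,0,0,0,1],[0,0,0.008,0,0,0,1],[0,0,0,0,0,0,0.3],[0,0,0,0,0,0,-0.2],[0,0,0,0,0,0,-1],[0,0,0,0,0,0,-1],[0,0,0,0,0,0,-1],[0,0,0,0,0,0,-1],[0,0,0,0,0,0,-1]],
], squeeze=35)

```text
time_s: 15.78
position: [0.4782, 0.0775, 0.039]
tool_rot: [[-1.0, 0.0, 0.001], [0.0, 1.0, 0.0], [-0.001, 0.0, -1.0]]
ft_force: [-0.7, 1.2, 6.4]
grip_width: 0.0287
gripper_force: 34.5
```

send_rows([
  [[0,0,-0.01,0,0,0,-1],[0,0,-0.03,0,0,0,-1],[0,0,-0.03,0,0,0,-1],[-0.01,-0.01,-0.02,0,0,0,-1],[-0.02,-0.03,0,0,0,0,-1],[-0.03,-0.04,0,0,0,0,-1],[-0.03,-0.04,0,0,0,0,-1],[-0.02,-0.03,0,0,0,0,-1],[0,-0.01,0,0,0,0,-1],[0,0,0,0,0,0,-1],[0,0,0,0,0,0,-1]],
])

```text
time_s: 17.15
position: [0.5874, -0.0815, 0.1286]
tool_rot: [[-1.0, -0.001, -0.0], [-0.001, 1.0, 0.0], [0.0, 0.0, -1.0]]
ft_force: [0.1, -0.3, -1.0]
grip_width: 0.0288
gripper_force: 34.7
```

```bash
python3 w.py w6 ; python3 r.py w6 .597 -.113 .023;python3 e.py w6 .597 -.113 7.5 .029
```

```text
t 17.15 pos [ 0.5874 -0.0815  0.1286] R [[-1.0, -0.001, -0.0], [-0.001, 1.0, 0.0], [0.0, 0.0, -1.0]] q [ -19.   33.   78.    0.   69. -109.] grip 0.0288 34.7
floor disc [ 0.5974 -0.1154] r 0.0224 1937 median [ 0.5971 -0.1154]
top z 0.0154 floor z 0.0075
-0.025 y -0.032 0.026 mid -0.003 348
-0.017 y -0.0317 0.0266 mid -0.0026 156
-0.009 y -0.0318 0.0266 mid -0.0026 98
-0.001 y -0.031 0.0267 mid -0.0022 71
0.007 y -0.0311 0.0265 mid -0.0023 90
0.015 y -0.0308 0.0229 mid -0.004 93
0.023 y -0.0311 0.009 mid -0.011 213
near end [-0.03   -0.0296] expect -0.029
```

View pics/w6.png

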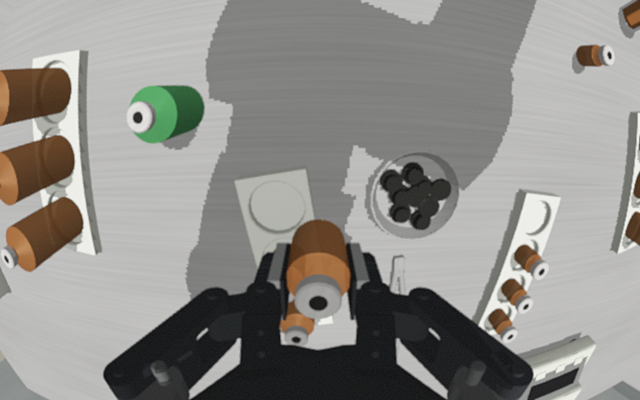

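Vial_20 is in the grip, and the pocket of rack_20 shows at (277,205), which is (0.597, −0.1154). I'll place it.

send_rows([
  [[-0.005,-0.017,0,0,0,0,-1],[-0.005,-0.017,0,0,0,0,-1],[0,0,0.02,0,0,0,-1],[0,0,0.03,0,0,0,-1],[0,0,0.018,0,0,0,-1],[0,0,0.008,0,0,0,-1],[0,0,0.004,0,0,0,-1],[0,0,0.002,0,0,0,-1],[0,0,0.001,0,0,0,-1],[0,0,0,0,0,0,-1],[0,0,0,0,0,0,-1]],
])

```text
time_s: 18.58
position: [0.5981, -0.1165, 0.0456]
tool_rot: [[-1.0, -0.0, 0.0], [-0.0, 1.0, -0.0], [-0.0, -0.0, -1.0]]
ft_force: [0.4, -0.2, -0.4]
grip_width: 0.0285
gripper_force: 34.7
```

send_rows([
  [[0,0,0.0006,0,0,0,-1],[0,0,0,0,0,0,-0.4],[0,0,0,0,0,0,0],[0,0,0,0,0,0,0.4],[0,0,0,0,0,0,0.4],[0,0,-0.03,0,0,0,0.4],[0,0,-0.04,0,0,0,1],[0.01,0.03,-0.03,0,0,0,1],[0.03,0.06,0,0,0,0,1],[0.03,0.06,0,0,0,0,1],[0.03,0.06,0,0,0,0,1],[0.03,0.05,0,0,0,0,1]],
])

```text
time_s: 20.08
position: [0.473, 0.1329, 0.1449]
tool_rot: [[-1.0, -0.0, 0.0], [-0.0, 1.0, 0.0], [-0.0, 0.0, -1.0]]
ft_force: [0.5, 0.5, 0.2]
grip_width: 0.0853
gripper_force: 0.0
```

send_rows([
  [[0.02,0.03,0,0,0,0,1],[0.008,0.014,0,0,0,0,1],[0,0,0,0,0,0,1],[0,0,0,0,0,0,1]],
])

```text
time_s: 20.58
position: [0.447, 0.1743, 0.1447]
tool_rot: [[-1.0, 0.001, 0.0], [0.001, 1.0, -0.0], [-0.0, -0.0, -1.0]]
ft_force: [0.9, 0.1, 0.5]
grip_width: 0.0859
gripper_force: 0.0
```

```bash
python3 w.py w7 .44 .187 .04 .36 .292 .073; python3 - <<'E'
from h import *
p,im,ok=cloud("scene")
for x,y,t in((.597,-.1155,.061),(.646,-.105,.061),(.478,-.339,.106)): print(x,y,capfit(p,np.array([x,y]),t,.02))
E
```

```text
t 20.57 pos [0.447  0.1743 0.1447] R [[-1.0, 0.001, 0.0], [0.001, 1.0, -0.0], [-0.0, -0.0, -1.0]] q [  7.  22.  95.  -0.  63. -83.] grip 0.0859 0.0
(np.float64(0.44), np.float64(0.187), np.float64(0.04)) -> [0.4396 0.1871] r 0.0104 513 z 0.0414
(np.float64(0.36), np.float64(0.292), np.float64(0.073)) -> [0.3603 0.291 ] r 0.0104 385 z 0.0741
0.597 -0.1155 (((0.5974387526512146, -0.11436685919761658), 0.010307696647942066), 71)
0.646 -0.105 (((0.646056592464447, -0.10602651536464691), 0.01047580223530531), 83)
0.478 -0.339 (((0.478538453578949, -0.3383787274360657), 0.01011374406516552), 57)
```

send_rows([
  [[0.0075,0.013,0.02,0,0,0,1],[0,0,0.03,0,0,0,1],[0,0,0.03,0,0,0,0.6],[0,0,0.017,0,0,0,0.4],[0,0,0.008,0,0,0,0.2],[0,0,0.004,0,0,0,0],[0,0,0,0,0,0,-0.3],[0,0,0,0,0,0,-1],[0,0,0,0,0,0,-1],[0,0,0,0,0,0,-1],[0,0,0,0,0,0,-1],[0,0,0,0,0,0,-1]],
], squeeze=30)

```text
time_s: 22.18
position: [0.439, 0.1882, 0.0362]
tool_rot: [[-1.0, -0.0, 0.001], [-0.0, 1.0, 0.0], [-0.001, 0.0, -1.0]]
ft_force: [-0.8, -1.9, 6.2]
grip_width: 0.0202
gripper_force: 29.7
```

send_rows([
  [[0,0,-0.01,0,0,0,-1],[0,0,-0.03,0,0,0,-1],[0,0,-0.03,0,0,0,-1],[-0.02,-0.01,-0.02,0,0,0,-1],[-0.03,-0.015,0,0,0,0,-1],[-0.04,-0.02,0,0,0,0,-1],[-0.04,-0.02,0,0,0,0,-1],[-0.03,-0.01,0,0,0,0,-1],[0,0,0,0,0,0,-1],[0,0,0,0,0,0,-1]],
])

```text
time_s: 23.42
position: [0.5977, 0.1136, 0.1258]
tool_rot: [[-1.0, -0.0, -0.001], [-0.0, 1.0, 0.0], [0.001, 0.0, -1.0]]
ft_force: [-0.1, 0.5, -0.8]
grip_width: 0.0205
gripper_force: 29.5
```

```bash
python3 w.py w8 ; python3 r.py w8 .6105 .1375 .019;python3 e.py w8 .6105 .1375 -5.2 .025
```

```text
t 23.43 pos [0.5977 0.1136 0.1258] R [[-1.0, -0.0, -0.001], [-0.0, 1.0, 0.0], [0.001, 0.0, -1.0]] q [ -0.  34.  76.   0.  70. -90.] grip 0.0205 29.5
floor disc [0.6109 0.137 ] r 0.0191 1391 median [0.6113 0.137 ]
top z 0.0154 floor z 0.0075
-0.021 y -0.0258 0.0246 mid -0.0006 311
-0.013 y -0.0256 0.0245 mid -0.0006 131
-0.005 y -0.0252 0.025 mid -0.0001 81
0.003 y -0.0253 0.0243 mid -0.0005 76
0.011 y -0.0253 0.0246 mid -0.0003 127
0.019 y -0.0148 0.0248 mid 0.005 206
near end [-0.0258 -0.0256] expect -0.025
```

View pics/w8.png

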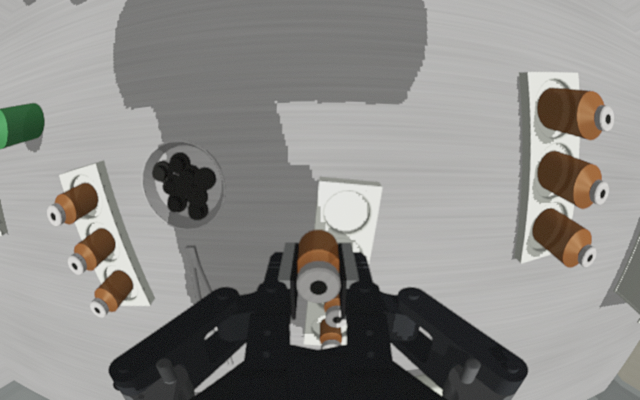

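Vial_6 is gripped, and its pocket shows at (347,211), which is (0.6106, 0.137). I'll place it.

send_rows([
  [[-0.006,0.012,0,0,0,0,-1],[-0.006,0.0115,0,0,0,0,-1],[0,0,0.02,0,0,0,-1],[0,0,0.03,0,0,0,-1],[0,0,0.018,0,0,0,-1],[0,0,0.008,0,0,0,-1],[0,0,0.004,0,0,0,-1],[0,0,0.002,0,0,0,-1],[0,0,0.001,0,0,0,-1],[0,0,0,0,0,0,-1],[0,0,0,0,0,0,-1]],
])

```text
time_s: 24.85
position: [0.6107, 0.1367, 0.043]
tool_rot: [[-1.0, 0.0, 0.0], [0.0, 1.0, -0.0], [-0.0, -0.0, -1.0]]
ft_force: [0.5, -0.2, -0.6]
grip_width: 0.0202
gripper_force: 29.5
```

send_rows([
  [[0,0,0.0007,0,0,0,-1],[0,0,0,0,0,0,-0.5],[0,0,0,0,0,0,-0.1],[0,0,0,0,0,0,0.2],[0,0,0,0,0,0,0.2],[0,0,-0.02,0,0,0,0.2],[0,0,-0.04,0,0,0,0.2],[0,0,-0.05,0,0,0,0.2],[0.04,-0.03,-0.04,0,0,0,0.2],[0.05,-0.03,-0.04,0,0,0,0.2],[0.05,-0.03,0,0,0,0,0.2],[0,0,0,0,0,0,0.2]],
])

```text
time_s: 26.35
position: [0.4745, 0.05, 0.2269]
tool_rot: [[-1.0, 0.002, -0.001], [0.002, 1.0, -0.0], [0.001, -0.0, -1.0]]
ft_force: [0.7, -0.5, -0.0]
grip_width: 0.051
gripper_force: 0.0
```

```bash
python3 w.py w9 .6106 .137 .046 .652 .133 .046 .597 -.115 .061 .646 -.106 .061 .478 -.339 .106 .5117 .330 .079 .36 .291 .073; python3 - <<'E'
from h import *
p,im,ok=cloud("scene"); cv2.imwrite("pics/end.png",im[:,:,::-1])
for x,y,t in((.6106,.137,.046),(.652,.133,.046),(.5117,.330,.079),(.36,.291,.073),(.3565,-.3125,.055)): print(x,y,capfit(p,np.array([x,y]),t,.02))
E
```

```text
t 26.35 pos [0.4745 0.05   0.2269] R [[-1.0, 0.002, -0.001], [0.002, 1.0, -0.0], [0.001, -0.0, -1.0]] q [ -8.  16.  88.  -0.  76. -98.] grip 0.051 0.0
(np.float64(0.6106), np.float64(0.137), np.float64(0.046)) not seen 0
(np.float64(0.652), np.float64(0.133), np.float64(0.046)) not seen 0
(np.float64(0.597), np.float64(-0.115), np.float64(0.061)) -> [ 0.5976 -0.1163] r 0.0107 166 z 0.0625
(np.float64(0.646), np.float64(-0.106), np.float64(0.061)) not seen 0
(np.float64(0.478), np.float64(-0.339), np.float64(0.106)) -> [ 0.4777 -0.3391] r 0.0104 103 z 0.1073
(np.float64(0.5117), np.float64(0.33), np.float64(0.079)) -> [0.5118 0.3284] r 0.0105 146 z 0.0802
(np.float64(0.36), np.float64(0.291), np.float64(0.073)) -> [0.3601 0.2902] r 0.0105 144 z 0.074
0.6106 0.137 (((0.6111150979995728, 0.13778048753738403), 0.011065566912293434), 81)
0.652 0.133 (((0.6512766480445862, 0.1348588615655899), 0.011116334237158298), 85)
0.5117 0.33 (((0.5119732022285461, 0.33132871985435486), 0.011264055967330933), 65)
0.36 0.291 (((0.3599136471748352, 0.2916204035282135), 0.010611762292683125), 35)
0.3565 -0.3125 (((0.35851940512657166, -0.31191548705101013), 0.011399712413549423), 32)
```

View pics/end.png

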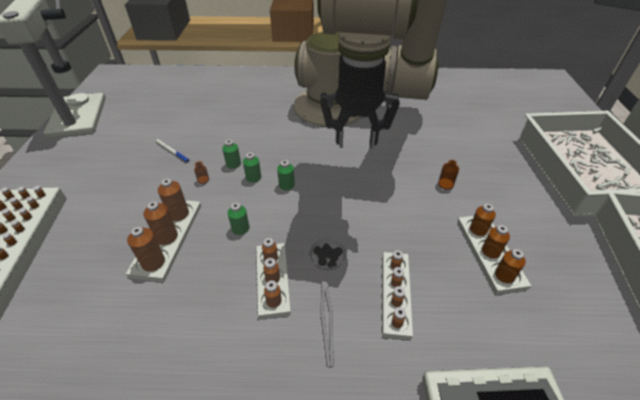

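All four racks are full (empty pockets now filled at (171,195), (268,250), (397,262) and (484,218)), and the open vials haven't moved. I'll hand in.

```bash
python3 -c "
from rig import env
print(env.close_job())"
```

```text
the job is handed in; nothing more can be done
None
```

All four sealed vials are back in the empty pockets of their own racks and released, within about 2 mm of the pocket centres by the camera; the job was handed in at about 26 s, and the judge returned no verdict.

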